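Hang the spoon caddy back on its cleat rail

TASK

Hang the steel spoon caddy on the aluminium cleat rail of the raised side unit: tip its top towards the unit, feel its angled rear strip over the rail's lip, then swing it upright and drop it until you feel it sit locked fully home, still in the hand, and slide it along the rail right up against the end stop, clear of the tilt-out bin. Let it down and slide it gently, never letting it fall or forcing it against rail or stop, and only then let go; keep the bin shut and leave the tea things where they are.

Things in the scene. Friction and masses are not known exactly. Their poses are not given: they have to be found in the camera images.
- caddy_mid (a point): Centre, half-way up (55 mm), of the spoon caddy: an open square cup of brushed steel with rows of small holes, 60 mm wide (its y), 70 mm deep (its x), 110 mm high, walls 4 mm, 340 g (or 25 % off either way), standing empty on the worktop. Axes: x out of its back, y along its width, z up. Grip it across the 60 mm width, from above, near the rim.
- strip_edge (a point): Lower edge of the caddy's angled rear strip (52 mm behind, 28 mm above caddy_mid; turns with the caddy). The strip, 60 mm wide, 4 mm thick: a neck goes level out of the cup's back (x 35 to 47 mm from the centre, underside 43 mm above it), then a 16 mm tongue slants down and away from the back, 30 deg from vertical, to this edge.
- spacer (a point): Rear face of the grey spacer at the foot of the caddy's back, 18 mm high, 60 mm wide, 56 mm behind and 40 mm below caddy_mid. It rests on the unit's face when the caddy hangs plumb.
- caddy: The spoon caddy; origin under its centre, on its underside, axes as caddy_mid. Hung and locked it is plumb and square to the face, caddy_mid 56 mm in front of the face and 43 mm below the lip's top edge. It must not be pressed against the unit or the rail with more than 25 N.
- unit: Raised side unit at the right of the worktop: laminate box with wooden top, 405 mm long, 120 mm deep, 184 mm high, with the bin. Origin and axes are those of face. The face spans y -175 to +230 mm, its top edge is at z 184 mm.
- face (a point): Foot of the unit's front face, at worktop height. Axes: x into the unit (square to the face), y along the face, away from the robot, z up.
- mount: Flat plate on the face with the level aluminium cleat rail, 312 mm long; origin at its middle, 165 mm up, axes as face. The rail's 4 mm lip leans up and out, 30 deg from vertical: top edge 14 to 19 mm before the face, gap behind it 13 mm wide at the top, 16 mm deep. Rail sits on slotted screws: its lip's top may be 9 mm above or below this origin; that is not measured, find it by touch.
- rail_stop (a point): On the face, at the inner side of the rail's end stop: a grey block 15 mm long, 24 mm out from the face, 54 mm high, at the rail's end farther from the robot. Axes as face; always 165 mm above the worktop. The caddy's side meets the stop when caddy_mid is 30 mm from this point along y, on its -y side.
- bin (a joint): Tilt-out bin let flush into the unit's face below the rail (white front 200 mm by 104 mm, small bar pull, y -150 to +50 mm of face), hinged at its foot: 0 is shut, grows (rad) as its top swings out of the face. It is stiff and stays where it is.
- spoon_grip (a point): Handle of the teaspoon, 135 mm long, lying on the square black tray (340 mm, rim 24 mm high). Leave alone.
- sugar_mid (a point): Centre of the round lidded steel sugar pot, 86 mm across, 94 mm high, on the tray. Leave alone.
- glass1_mid (a point): Centre of a tulip tea glass, 56 mm across the rim, 86 mm high, on a saucer on the tray. Leave alone.
- glass2_mid (a point): Centre of a tulip tea glass, 56 mm across the rim, 86 mm high, on a saucer on the tray. Leave alone.
- glass3_mid (a point): Centre of a tulip tea glass, 56 mm across the rim, 86 mm high, on the worktop. Leave alone.
- saucer1_mid (a point): Centre of a white saucer, 106 mm across, 13 mm high, on the tray. Leave alone.
- saucer2_mid (a point): Centre of a white saucer, 106 mm across, 13 mm high, on the tray. Leave alone.
- saucer3_mid (a point): Centre of a white saucer, 106 mm across, 13 mm high, on the tray. Leave alone.
There are look-alikes about, which are no part of the job. Leave any blue or red look-alike of the caddy alone.

How it is judged:
By the outcome, as a careful person would: the job done as asked, in the order asked, and still so for the second after the job is handed in, with the robot touching nothing.
It also fails if it takes over 51 s, if anything falls off the work surface, if the arm or the gripper's body presses on something with over 40 N, if the wrist force passes 120 N, or if a joint passes its speed limit or range.

ROBOT

A 7-joint arm with a two-finger parallel gripper is mounted at the origin on the work surface. World frame = base frame: x ahead of the robot, y to its left, z up, the work surface at z = 0. Lengths are in m, angles in rad, forces in N, time in s.
With the tool pointing down it reaches from about 0.425 to 0.875 m from the base axis. Payload 4.7 kg.
Tool frame: the origin (TCP) lies at the very end of the fingers, on their centre line; the grasp point (between the pads) lies 19 mm behind it; z points along the fingers, y is the line along which they close (so a half turn about z gives the same grasp; the last joint's range is limited). The gripper opens to 87 mm and grips with 3 to 60 N. Pads are 19 mm wide; open, the fingers measure 117 mm over their backs; the gripper's body (75 mm by 190 mm) begins 51 mm behind the grasp point.
Start: joints at [1.301, 0.321, -0.07, 1.45, 0.023, 1.371, -0.057], TCP at [0.182, -0.624, 0.223] pointing down, gripper open.
Joint ranges: [-2.86, 2.86], [-0.3, 2.09], [-1.38, 1.24], [0.06, 2.45], [-1.56, 4.7], [0.09, 2.05], [-2.69, 2.69]. Speed limits (rad/s): [2.57, 2.57, 3.14, 3.14, 3.14, 3.14, 3.14].

INTERFACE

Orientations are given as a rotation vector (axis times angle).
In Python, from bench import ctrl, get_image, job gives the robot as it stands.
- The arm moves only by the shell command python3 -m crank 'ROWS' [FORCE]. ROWS is JSON, a list that holds one entry, the list of rows, each a list of 5 numbers: the shift along the tool's x, y, z in mm, then the turn about the tool's z in rad, then the closure, from -1 (fully open) to 1 (shut), so that 0 is half open. A call has 1 to 10 rows; each row shifts and turns the commanded pose from where the row before left it, along the tool's axes as they then stand; what a row does not reach is not made up. A row lasts 1/12 s, in which the tool goes at most 41.7 mm and 7.16 degrees, less where a joint would pass 70% of its speed; a pose out of reach is approached as far as the arm can. A call with a gripper value outside its range is refused whole. The fingers move at their own pace and stop on an object; FORCE is the grip in N (left out, the last holds). Time passes only in rows, so rows that do not move let the fingers close. It gives the time, the measured TCP pose, the force, the opening and the grip force at its end, in the units of the state.
- ctrl.get_state(): the state, without advancing time (a new reading comes with each control period).
- get_image(name): name is "scene" or "top"; returns a dict with "pixels" (420x560x3 uint8, red, green, blue), "fx", "fy", "cx", "cy" (pixels), "k1" (the pictures are not rectified: a ray, as slopes to the right and down, at radius r is drawn at 1 + k1 r^2 times it, then the intrinsics apply), "T" (4x4, takes a point from camera to world coordinates). Camera axes: x right, y down, z forward; pixel columns grow to the right and rows downward; lengths in m; the calibration is good to about 2 mm. A picture is of the moment at which its call begins. There is no depth.
- job.close_job(): hands the job in; it is judged then, once.
The state is a dict: "time": time; "joint_positions": joint angles; "qd": joint speeds; "joint_torque": joint torques, N m; "position": TCP position; "tool_rot": TCP orientation; "ft_force": force on the tool from outside, world axes, zero at the start; "torque": the same for the moment, N m; "grip_width": opening from 0.0 (shut) to 1.0 (fully open); "grip_force": force on a finger pad.
Only numpy, scipy, OpenCV 4.12 (cv2) and the standard library are available. Lean on these libraries where they do the work, as an engineer would, in place of code of your own. Each camera call takes 0.05 s, during which the arm holds its last target. There are 200 camera calls.

## Working session

There is one attempt and no reset: what is moved stays moved. The work goes in short steps, Python scripts to look and compute and a shell command to move; the robot and the scene stay as the last step left them, time stands still between calls to the robot, and variables do not carry over. Pictures are saved under pics/ and viewed, at most 10 in all, crops included, and the job is handed in when it is done.

```bash
ls; mkdir -p pics
python3 - <<'E'
from bench import ctrl,get_image
import cv2,numpy as np
s=ctrl.get_state();print(s)
for n in("scene","top"):
    im=get_image(n);cv2.imwrite(f"pics/{n}0.png",im["pixels"][:,:,::-1]);print(n,{k:im[k] for k in im if k!="pixels"})
    np.save(f"pics/{n}0.npy",im,allow_pickle=True)
E
```

```text
pics
{'time': 0.0, 'joint_positions': array([ 1.30107944,  0.32179858, -0.07009768,  1.45166883,  0.02259042,
        1.37077615, -0.05686746]), 'qd': array([ 0.00136348,  0.00016666, -0.00081965, -0.00065247,  0.00067827,
        0.00110886, -0.00219239]), 'joint_torque': array([ 9.90130320e-05, -4.91294324e+01, -4.03678771e-01, -3.12527704e+01,
       -6.37904811e-02,  4.37673542e-02,  1.56716665e-04]), 'position': array([ 0.18182532, -0.6234843 ,  0.22148055]), 'tool_rot': array([-3.10818375e+00, -4.44178687e-01,  5.43765894e-04]), 'ft_force': array([-0.40374673, -0.01910414,  0.61013616]), 'torque': array([ 0.03182819, -0.02728064, -0.02090917]), 'grip_force': 0.0, 'grip_width': 0.9989513755686117}
scene {'fx': 444.288554558452, 'fy': 444.288554558452, 'cx': 285.0712226204748, 'cy': 217.17321069878273, 'k1': -0.14698023124708862, 'T': array([[ 0.1118873 ,  0.80662406, -0.58037821,  1.21913304],
       [ 0.99371774, -0.08934858,  0.06739344, -0.08471273],
       [ 0.0025052 , -0.58427259, -0.81155361,  1.00424703],
       [ 0.        ,  0.        ,  0.        ,  1.        ]])}
top {'fx': 480.1911352482653, 'fy': 480.1911352482653, 'cx': 291.41036151126104, 'cy': 196.90481485655513, 'k1': -0.10269450159162052, 'T': array([[-0.02009961, -0.99516117,  0.09617826,  0.50050429],
       [-0.99956749,  0.02206728,  0.01943879, -0.01268451],
       [-0.02146712, -0.09574595, -0.99517429,  1.22116755],
       [ 0.        ,  0.        ,  0.        ,  1.        ]])}
```

View pics/scene0.png

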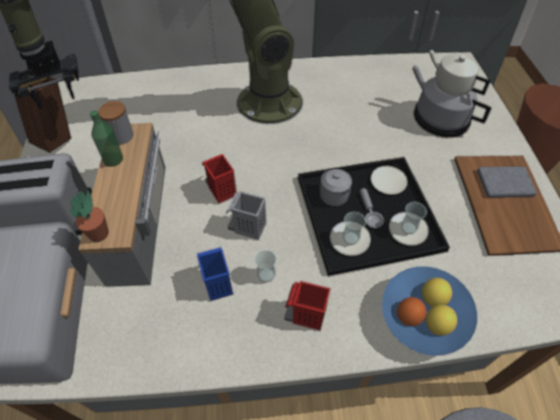

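View pics/top0.png

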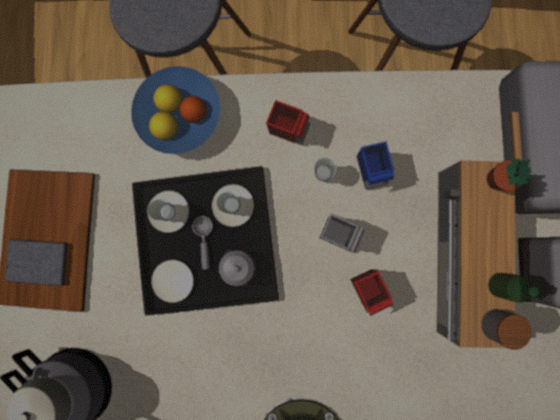

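Scene: the caddy candidates are steel at (248,216), red at (220,178) and (309,305), and blue at (214,273). In the top view these are steel (341,233), red (372,292) and (288,120), and blue (376,163). I choose the steel one, and its strip looks to point towards the unit. The unit's rail is at top column ~455, rows 190–342. Next is one close crop to check.

```bash
python3 - <<'E'
import cv2,numpy as np
a=cv2.imread("pics/scene0.png");b=cv2.imread("pics/top0.png")
z=lambda i,x,y,w,h,s:cv2.resize(i[y:y+h,x:x+w],None,fx=s,fy=s,interpolation=cv2.INTER_CUBIC)
A=z(a,85,120,100,175,3.4);B=z(a,220,185,60,60,4.9)
C=z(b,430,170,48,185,3.2);D=z(b,310,205,60,60,4.9)
o=np.zeros((600,800,3),np.uint8)
for im,x in((A,0),(C,640)):o[:im.shape[0],x:x+im.shape[1]]=im
o[:294,342:636]=B;o[300:594,342:636]=D
cv2.imwrite("pics/crop1.png",o)
E
cat > h.py <<'E'
import numpy as np,cv2
from scipy.spatial.transform import Rotation as R
def load(n): return np.load(n,allow_pickle=True).item()
def ray(im,u,v):
    xd=np.array([(u-im["cx"])/im["fx"],(v-im["cy"])/im["fy"]]);x=xd.copy()
    for _ in range(20):x=xd/(1+im["k1"]*(x@x))
    T=im["T"];d=T[:3,:3]@np.array([x[0],x[1],1]);return T[:3,3],d
def atz(im,u,v,z):
    o,d=ray(im,u,v);return (o+d*(z-o[2])/d[2]).round(4)
def proj(im,P):
    T=im["T"];p=(np.asarray(P)-T[:3,3])@T[:3,:3];x=p[:2]/p[2];x=x*(1+im["k1"]*(x@x))
    return np.array([x[0]*im["fx"]+im["cx"],x[1]*im["fy"]+im["cy"]])
E
```

```text
(no output)
```

View pics/crop1.png

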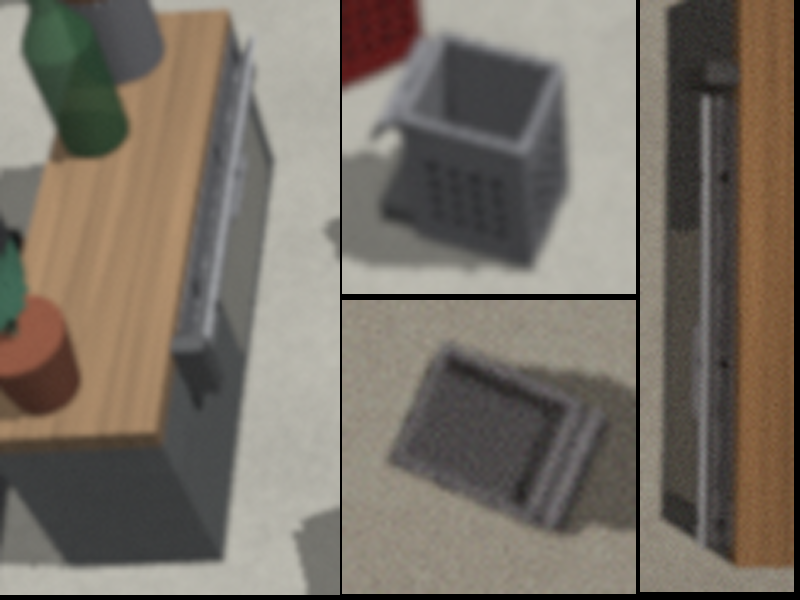

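The crop confirms it: the steel caddy's strip and spacer point right, towards the unit, with a yaw of about 25°. The stop block is at top px ~(452–461, 190–198). Next I fit the poses.

```bash
cat >> h.py <<'E'
def fit(obs,x0):
    from scipy.optimize import least_squares
    def P(p,q):
        c,s=np.cos(p[2]),np.sin(p[2]);return [p[0]+c*q[0]-s*q[1],p[1]+s*q[0]+c*q[1],q[2]]
    f=lambda p:np.concatenate([proj(im,P(p,q))-uv for im,uv,q in obs])
    r=least_squares(f,x0,loss="soft_l1");return r.x,r.fun.reshape(-1,2).round(1)
E
python3 - <<'E'
from h import *
S=load("pics/scene0.npy");T=load("pics/top0.npy")
# caddy x back (-y world); y = caddy width (= +x world)
o=[(T,(331,214.2),(-.035,.03,.11)),(T,(319.8,238.1),(-.035,-.03,.11)),
(T,(363.7,227.9),(.053,.03,.083)),(T,(353.5,251.9),(.053,-.03,.083)),
(S,(240,192.8),(.035,-.03,.11)),(S,(265.5,198.9),(-.035,-.03,.11)),(S,(257.3,215.6),(-.035,.03,.11)),(S,(231.8,209.5),(.035,.03,.11)),(S,(258.4,239.1),(-.035,.03,0))]
p,r=fit(o,[.5,-.1,-1.57]);print("caddy",p,r.tolist())
u=[(T,(460.6,346.6),(0,-.175,.184)),(T,(461,162),(0,.23,.184)),(S,(152.6,123),(0,-.175,.184)),(S,(131.5,248.5),(0,.23,.184)),(S,(150.3,284.7),(0,.23,0)),(S,(165,167),(0,-.175,0))]
p,r=fit(u,[.5,-.35,-1.57]);print("unit",p,r.tolist())
ex=np.array([np.cos(p[2]),np.sin(p[2])]);ey=np.array([-ex[1],ex[0]])
for n,w,z in(("stop in-top",(457,198.1),.192),("stop out-top",(457,190),.192),("rail near end",(449.5,340),.165),("rail far",(450.5,198),.165)):
    q=atz(T,*w,z)[:2]-p[:2];print(n,q@ex,q@ey)
for n,w,z in(("stop outer far",(85+212/3.4,120+345/3.4),.192),("stop inner(shadowed)",(85+215/3.4,120+320/3.4),.192),("rail near",(85+250/3.4,120+42/3.4),.165)):
    q=atz(S,*w,z)[:2]-p[:2];print(n,q@ex,q@ey)
E
```

```text
caddy [ 0.5261026  -0.09868647 -1.98799007] [[-1.3, -0.9], [-0.0, -0.8], [-0.3, 0.4], [0.4, -0.1], [-0.4, -1.5], [-0.4, -1.2], [-0.1, 0.2], [-0.8, -0.5], [0.8, 0.7]]
unit [ 0.44539105 -0.35494793 -1.61791181] [[-0.7, 0.1], [-0.7, -2.5], [-1.3, -1.1], [-1.4, -1.6], [0.2, 0.4], [0.0, -0.2]]
stop in-top -0.010825975554631296 0.14365848467535333
stop out-top -0.010755900110922622 0.16128134169208552
rail near end -0.017120240715342794 -0.1644799131690028
rail far -0.01675612348988248 0.1462820977310526
stop outer far -0.03394506118452966 0.16899774037944662
stop inner(shadowed) -0.033569465570872536 0.1482924529403647
rail near -0.018721986113378327 -0.15174121575993177
```

```bash
python3 -m crank '[[[0,0,-25,-0.109,-1],[0,0,-25,-0.109,-1],[0,0,-25,-0.109,-1],[0,0,-25,-0.109,-1],[0,0,-25,-0.109,-1],[0,0,-25,-0.109,-1],[0,0,-25,-0.109,-1],[0,0,-25,-0.109,-1]]]' && python3 -m crank '[[[30,5,0,0,-1],[32,5,0,0,-1],[32,5,0,0,-1],[32,5,0,0,-1],[32,5,0,0,-1],[32,5,0,0,-1],[32,5,0,0,-1],[32,5,0,0,-1],[32,5,0,0,-1],[32,5,0,0,-1]]]'
cat >> h.py <<'E'
def to(state,target,yawy=None,frame=None):
    "needed shift in tool axes (mm), and tool-z turn (rad) to bring tool y to world angle yawy"
    M=R.from_rotvec(state["tool_rot"]).as_matrix()
    d=M.T@(np.array(target)-state["position"])*1000
    a=np.arctan2(M[1,1],M[0,1]); t=None if yawy is None else -((yawy-a+np.pi)%(2*np.pi)-np.pi)
    return d.round(1),t,np.degrees(np.arccos(-M[2,2])).round(2)
E
python3 -c "
from h import *;from bench import ctrl
s=ctrl.get_state();print(s['time'],s['position'],to(s,(.534,-.0804,.2),-.417),s['ft_force'])"
```

```text
time: 0.77
position: [0.1818, -0.6237, 0.4233]
tool_rot: [-2.626, -1.723, -0.0]
ft_force: [0.4, -0.4, -1.0]
grip_width: 1.002
grip_force: 0.0
time: 1.6
position: [0.3564, -0.3515, 0.4222]
tool_rot: [-2.631, -1.716, 0.001]
ft_force: [0.6, -0.4, -0.0]
grip_width: 0.997
grip_force: 0.0
1.6 [ 0.35644978 -0.35153951  0.42220833] (array([319.7,  53.3, 222.1]), np.float64(0.002002017939694678), np.float64(0.03)) [ 0.62071668 -0.42252117 -0.03203221]
```

```bash
python3 -m crank '[[[32,5,10,0,-1],[32,5,20,0,-1],[32,6,26,0,-1],[32,6,26,0,-1],[32,5,26,0,-1],[32,6,26,0,-1],[32,5,26,0,-1],[32,5,26,0,-1],[32,5,26,0,-1],[32,5,10,0,-1]]]' >/dev/null&& python3 -m crank '[[[0,0,0,0,-1]]]'
python3 - <<'E'
from h import *;from bench import ctrl,get_image
s=ctrl.get_state();print(s['time'],to(s,(.534,-.0804,.082),-.417))
o=[]
for n in("scene","top"):
    im=get_image(n);np.save(f"pics/{n}1.npy",im,allow_pickle=True);u=proj(im,(.526,-.099,.13)).astype(int)
    p=im["pixels"][u[1]-50:u[1]+50,u[0]-50:u[0]+50,::-1];o.append(cv2.resize(p,(400,400),interpolation=cv2.INTER_CUBIC));print(u)
cv2.imwrite("pics/crop2.png",np.hstack(o))
E
```

```text
time: 2.52
position: [0.5338, -0.0736, 0.1974]
tool_rot: [-2.617, -1.725, -0.001]
ft_force: [-0.7, 1.0, 1.0]
grip_width: 0.998
grip_force: 0.0
2.5167 (array([ -6.7,   3.5, 115.3]), np.float64(0.011792919304059346), np.float64(0.4))
[247 198]
[339 230]
```

View pics/crop2.png

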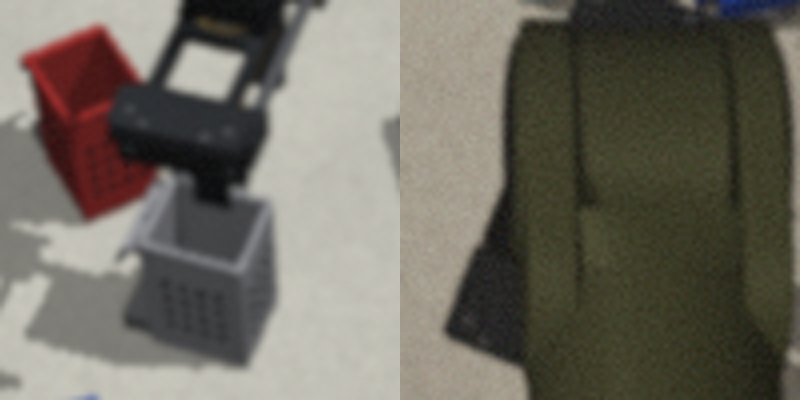

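The scene view shows the open fingers above the steel caddy's rim, lined up with its width. The red look-alike is clear of the body. I go down and grip lightly.

```bash
python3 -m crank '[[[-3,2,20,0.006,-1],[-4,1.5,25,0.006,-1],[0,0,25,0,-1],[0,0,20,0,-1],[0,0,15,0,-1],[0,0,10,0,-1],[0,0,0,0,-1]]]' && python3 -m crank '[[[0,0,0,0,-0.2],[0,0,0,0,0.2],[0,0,0,0,0.4],[0,0,0,0,0.4],[0,0,0,0,0.4],[0,0,0,0,0.4]]]' 8
python3 -c "
from h import *;from bench import ctrl
s=ctrl.get_state();print(s['time'],to(s,(.534,-.0804,.082),-.417),s['torque'])"
```

```text
time: 3.2
position: [0.5321, -0.091, 0.0839]
tool_rot: [-2.642, -1.697, 0.004]
ft_force: [-1.2, -0.0, 0.4]
grip_width: 0.997
grip_force: 0.0
time: 3.7
position: [0.5335, -0.0892, 0.0861]
tool_rot: [-2.641, -1.7, 0.001]
ft_force: [-2.7, 0.7, 5.7]
grip_width: 0.692
grip_force: 8.0
3.7 (array([ 8.2, -3.2,  4.1]), np.float64(-0.009788727022856492), np.float64(0.04)) [ 0.19951394  0.71931802 -0.06103493]
```

```bash
python3 -m crank '[[[0,0,0,0,0],[0,0,0,0,-0.3],[0,0,0,0,-0.6],[4,-1,4,0,-0.6],[5,-1,5,-0.01,-0.6],[0,0,0,0,-0.6],[0,0,0,0,-0.6]]]' && python3 -m crank '[[[0,0,0,0,-0.2],[0,0,0,0,0.2],[0,0,0,0,0.4],[0,0,0,0,0.4],[0,0,0,0,0.4],[0,0,0,0,0.4]]]' 8
python3 -c "
from h import *;from bench import ctrl
s=ctrl.get_state();print(s['time'],to(s,(.534,-.0804,.082),-.417),s['torque'])"
```

```text
time: 4.28
position: [0.5358, -0.0798, 0.0759]
tool_rot: [-2.631, -1.715, -0.0]
ft_force: [-0.2, -1.0, 0.2]
grip_width: 0.796
grip_force: 0.0
time: 4.78
position: [0.5354, -0.0804, 0.0766]
tool_rot: [-2.633, -1.713, 0.001]
ft_force: [-1.8, 0.6, 1.7]
grip_width: 0.691
grip_force: 8.0
4.7833 (array([-0.5, -1.3, -5.4]), np.float64(-0.00013656750474577706), np.float64(0.04)) [ 0.19853156  0.49524327 -0.09566132]
```

```bash
python3 -m crank '[[[0,0,-3,0,0.4],[0,0,-8,0,0.4],[0,0,-15,0,0.4],[0,0,-15,0,0.4],[0,0,-15,0,0.4],[0,0,-15,0,0.4],[0,0,-9,0,0.4],[0,0,0,0,0.4],[0,0,0,0,0.4]]]'
python3 - <<'E'
from h import *;from bench import ctrl,get_image
s=ctrl.get_state();print(s['time'],s['position'],s['torque'],s['ft_force'])
o=[]
for n in("scene","top"):
    im=get_image(n);np.save(f"pics/{n}2.npy",im,allow_pickle=True);u=proj(im,(.526,-.099,.13)).astype(int)
    p=im["pixels"][u[1]-50:u[1]+50,u[0]-50:u[0]+50,::-1];o.append(cv2.resize(p,(400,400),interpolation=cv2.INTER_CUBIC));print(u)
cv2.imwrite("pics/crop3.png",np.hstack(o[:1]))
E
```

```text
time: 5.53
position: [0.5359, -0.0807, 0.1567]
tool_rot: [2.633, 1.713, 0.001]
ft_force: [-0.7, -0.4, -4.5]
grip_width: 0.684
grip_force: 8.0
5.5333 [ 0.53589392 -0.08066696  0.15667267] [ 0.04788068 -0.10082918 -0.02405914] [-0.72281177 -0.38480834 -4.52315454]
[247 198]
[339 230]
```

View pics/crop3.png

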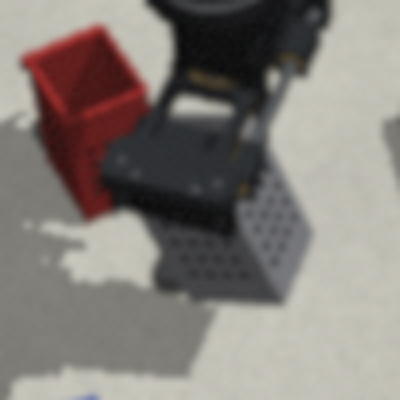

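```bash
cat >> h.py <<'E'
def cad(q,tcp,yaw,th,gx=-.020,gz=.0955,gy=0):
    "caddy point q (x,y,z from underside) -> world, for grip point at (gx,gz), tilt th (top towards unit)"
    dx,dz=q[0]-gx,q[2]-gz;c,s=np.cos(th),np.sin(th);X,Z=dx*c+dz*s,-dx*s+dz*c;Y=q[1]-gy
    return np.array([tcp[0]+np.cos(yaw)*X-np.sin(yaw)*Y,tcp[1]+np.sin(yaw)*X+np.cos(yaw)*Y,tcp[2]+.019+Z])
E
python3 - <<'E'
from h import *
S=load("pics/scene2.npy");t=(.5359,-.0807,.1567)
for d in(0,10,15,20,25,30,35):
    print(d,[proj(S,cad(q,t,-1.988,np.radians(d))).round(1).tolist() for q in((-.035,.03,0),(-.035,-.03,0))])
E
```

```text
0 [[257.7, 223.2], [265.4, 205.3]]
10 [[263.7, 223.9], [271.3, 205.8]]
15 [[266.6, 224.0], [274.1, 205.8]]
20 [[269.4, 223.9], [276.9, 205.7]]
25 [[272.1, 223.6], [279.5, 205.3]]
30 [[274.7, 223.1], [282.0, 204.8]]
35 [[277.1, 222.4], [284.4, 204.0]]
```

The caddy hangs tilted about 17°, top towards the unit, from gravity about the off-centre grip. Next I raise it, square it to the unit and carry it near the rail.

```bash
python3 -m crank '[[[0,0,-5,-0.03,0.4],[0,0,-10,-0.06,0.4],[0,0,-14,-0.08,0.4],[0,0,-14,-0.08,0.4],[0,0,-10,-0.08,0.4],[0,0,-6,-0.04,0.4],[0,0,0,0,0.4]]]'>/dev/null && python3 -m crank '[[[-6,0,0,0,0.4],[-14,1,0,0,0.4],[-22,1,0,0,0.4],[-26,1,0,0,0.4],[-28,1,0,0,0.4],[-28,1,0,0,0.4],[-24,1,0,0,0.4],[-18,1,0,0,0.4],[-8,0,0,0,0.4],[-2,0,0,0,0.4]]]' && python3 -m crank '[[[0,0,0,0,0.4],[0,0,0,0,0.4],[0,0,0,0,0.4]]]'
python3 - <<'E'
from h import *;from bench import ctrl,get_image
s=ctrl.get_state();print(s['time'],to(s,(.535,-.259,.215),-.047))
im=get_image("scene");np.save("pics/scene3.npy",im,allow_pickle=True)
for d in(10,15,20,25):
    print(d,[proj(im,cad(q,s['position'],-1.618,np.radians(d))).round(1).tolist() for q in((-.035,.03,0),(-.035,-.03,0),(.052,.03,.083),(.035,.03,.11))])
p=im["pixels"][140:290,90:290,::-1];cv2.imwrite("pics/crop4.png",cv2.resize(p,(800,600),interpolation=cv2.INTER_CUBIC))
E
```

```text
time: 7.05
position: [0.5335, -0.2591, 0.2145]
tool_rot: [-2.276, -2.163, 0.001]
ft_force: [0.9, -0.3, -3.8]
grip_width: 0.689
grip_force: 8.0
time: 7.3
position: [0.535, -0.2544, 0.2157]
tool_rot: [-2.27, -2.172, -0.001]
ft_force: [-0.3, -0.3, -2.7]
grip_width: 0.688
grip_force: 8.0
7.3 (array([-4.6,  0.2,  0.7]), np.float64(0.002989648094569919), np.float64(0.03))
10 [[196.5, 212.6], [197.8, 193.3], [149.0, 197.8], [151.1, 189.4]]
15 [[199.6, 211.7], [200.7, 192.4], [150.7, 199.3], [151.6, 190.8]]
20 [[202.5, 210.6], [203.5, 191.3], [152.5, 200.7], [152.2, 192.1]]
25 [[205.2, 209.4], [206.2, 190.0], [154.5, 202.1], [153.0, 193.5]]
```

View pics/crop4.png

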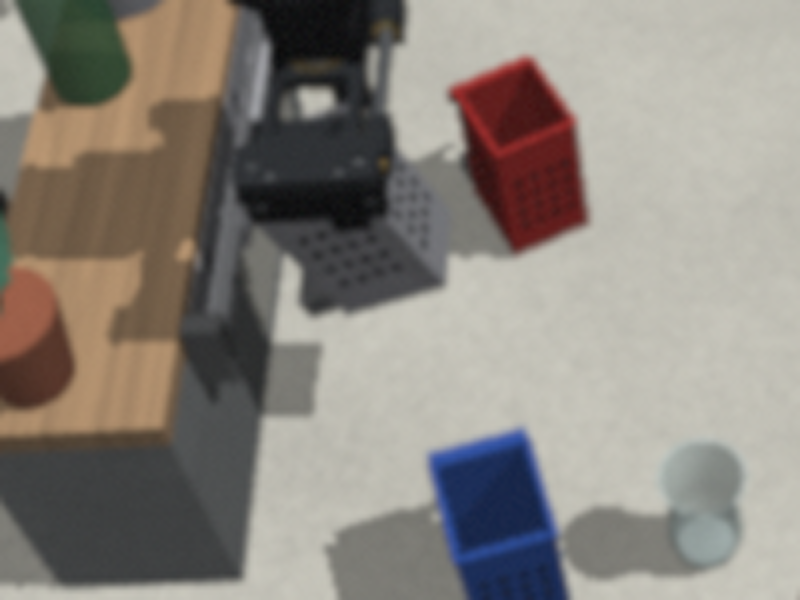

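The picture shows the caddy held 17° tipped, its lower front corner at scene (201,211), square to the rail and in front of it. Now I move over the gap.

```bash
cat >> h.py <<'E'
def st(th=17):
    from bench import ctrl
    s=ctrl.get_state();p=np.array([.4454,-.3549]);ex=np.array([-.0471,-.9989]);ey=np.array([.9989,-.0471])
    q=s["position"][:2]-p;M=R.from_rotvec(s["tool_rot"]).as_matrix()
    e=cad((.052,0,.083),s["position"],-1.618,np.radians(th));f=s["ft_force"]
    print(f"t{s['time']:.2f} face x{q@ex*1e3:.1f} y{q@ey*1e3:.1f} tcpz{s['position'][2]*1e3:.1f} edge x{(e[:2]-p)@ex*1e3:.1f} z{e[2]*1e3:.1f} F into{f[:2]@ex:.1f} along{f[:2]@ey:.1f} up{f[2]:.1f} M {s['torque'].round(2)} yaw {np.arctan2(M[1,1],M[0,1]):.3f} w{s['grip_width']*87:.1f} g{s['grip_force']:.1f}")
E
python3 -m crank '[[[-5,0,0,0,0.4],[-8,0,0,0,0.4],[-8,0,0,0,0.4],[-6,0,0,0,0.4],[-3,0,0,0,0.4],[0,0,0,0,0.4],[0,0,0,0,0.4],[0,0,0,0,0.4]]]'>/dev/null; python3 -c "from h import *;st()"
python3 -m crank '[[[0,0,4,0,0.4],[0,0,4,0,0.4],[0,0,4,0,0.4],[0,0,4,0,0.4],[0,0,3,0,0.4],[0,0,0,0,0.4],[0,0,0,0,0.4]]]'>/dev/null; python3 -c "from h import *;st()"
```

```text
t8.02 face x-72.8 y84.4 tcpz215.5 edge x-7.6 z201.5 F into-0.1 along-0.0 up-3.3 M [ 0.06 -0.14  0.02] yaw -0.047 w60.0 g8.0
t8.60 face x-72.4 y84.2 tcpz196.2 edge x-7.2 z182.2 F into-0.7 along0.5 up-3.5 M [ 0.05 -0.16 -0.  ] yaw -0.047 w60.0 g8.0
```

```bash
python3 -m crank '[[[0,0,2,0,0.4],[0,0,2,0,0.4],[0,0,2,0,0.4],[0,0,0,0,0.4],[0,0,0,0,0.4]]]'>/dev/null; python3 -c "from h import *;st()"
python3 -m crank '[[[0,0,2,0,0.4],[0,0,2,0,0.4],[0,0,0,0,0.4],[0,0,0,0,0.4]]]'>/dev/null; python3 -c "from h import *;st()"
python3 -m crank '[[[0,0,2,0,0.4],[0,0,2,0,0.4],[0,0,0,0,0.4],[0,0,0,0,0.4]]]'>/dev/null; python3 -c "from h import *;st()"
```

```text
t9.02 face x-72.4 y84.2 tcpz190.4 edge x-7.2 z176.4 F into-0.6 along1.0 up-3.8 M [ 0.01 -0.07 -0.01] yaw -0.047 w60.0 g8.0
t9.35 face x-72.4 y84.2 tcpz186.3 edge x-7.2 z172.3 F into0.1 along-1.0 up-3.8 M [ 0.01 -0.12  0.03] yaw -0.047 w60.0 g8.0
t9.68 face x-72.4 y84.2 tcpz182.3 edge x-7.2 z168.3 F into-0.7 along-0.8 up-3.9 M [ 0.   -0.13 -0.  ] yaw -0.047 w59.7 g8.0
```

```bash
for i in 1; do python3 -m crank '[[[0,0,2,0,0.4],[0,0,2,0,0.4],[0,0,0,0,0.4],[0,0,0,0,0.4]]]'>/dev/null; python3 -c "from h import *;st()"
python3 -m crank '[[[0,0,2,0,0.4],[0,0,1,0,0.4],[0,0,0,0,0.4],[0,0,0,0,0.4]]]'>/dev/null; python3 -c "from h import *;st()"
python3 -m crank '[[[0,0,2,0,0.4],[0,0,1,0,0.4],[0,0,0,0,0.4],[0,0,0,0,0.4]]]'>/dev/null; python3 -c "from h import *;st()"; done
```

```text
t10.02 face x-72.4 y84.2 tcpz178.3 edge x-7.2 z164.3 F into0.1 along-0.1 up-3.6 M [ 0.01 -0.04 -0.  ] yaw -0.047 w59.8 g8.0
t10.35 face x-72.4 y84.3 tcpz175.4 edge x-7.2 z161.4 F into-0.1 along-0.2 up-3.9 M [ 0.02 -0.08 -0.01] yaw -0.047 w60.0 g8.0
t10.68 face x-72.4 y84.2 tcpz172.4 edge x-7.2 z158.4 F into-0.7 along-0.5 up-4.0 M [ 0.03 -0.09  0.01] yaw -0.047 w59.6 g8.0
```

```bash
python3 -m crank '[[[0,0,2,0,0.4],[0,0,1,0,0.4],[0,0,0,0,0.4],[0,0,0,0,0.4]]]'>/dev/null; python3 -c "from h import *;st()"
python3 -m crank '[[[0,0,2,0,0.4],[0,0,1,0,0.4],[0,0,0,0,0.4],[0,0,0,0,0.4]]]'>/dev/null; python3 -c "from h import *;st()"
python3 - <<'E'
from h import *;from bench import ctrl,get_image
s=ctrl.get_state()
im=get_image("scene");np.save("pics/scene4.npy",im,allow_pickle=True)
for d in(0,5,10,15,20):
    print(d,[proj(im,cad(q,s['position'],-1.618,np.radians(d))).round(1).tolist() for q in((-.035,.03,0),(-.035,-.03,0),(.056,.03,.006),(.052,.03,.083),(.047,.03,.1))])
p=im["pixels"][170:245,110:210,::-1];cv2.imwrite("pics/crop5.png",cv2.resize(p,(800,600),interpolation=cv2.INTER_CUBIC))
E
```

```text
t11.02 face x-72.4 y84.2 tcpz169.4 edge x-7.2 z155.4 F into0.1 along-0.1 up-4.4 M [-0.   -0.09 -0.05] yaw -0.047 w60.0 g8.0
t11.35 face x-72.3 y84.5 tcpz166.7 edge x-7.1 z152.7 F into-0.1 along0.6 up-3.1 M [-0.04 -0.18  0.01] yaw -0.047 w60.0 g8.0
0 [[180.7, 226.1], [182.4, 207.1], [144.5, 226.5], [138.1, 208.1], [138.3, 203.6]]
5 [[183.8, 225.5], [185.4, 206.5], [148.3, 227.8], [139.3, 209.6], [138.9, 205.1]]
10 [[186.9, 224.8], [188.3, 205.8], [152.2, 228.8], [140.8, 211.1], [139.7, 206.6]]
15 [[189.8, 223.9], [191.2, 204.9], [156.1, 229.7], [142.4, 212.5], [140.7, 208.0]]
20 [[192.5, 222.9], [193.8, 203.9], [160.1, 230.4], [144.2, 213.8], [141.8, 209.4]]
```

View pics/crop5.png

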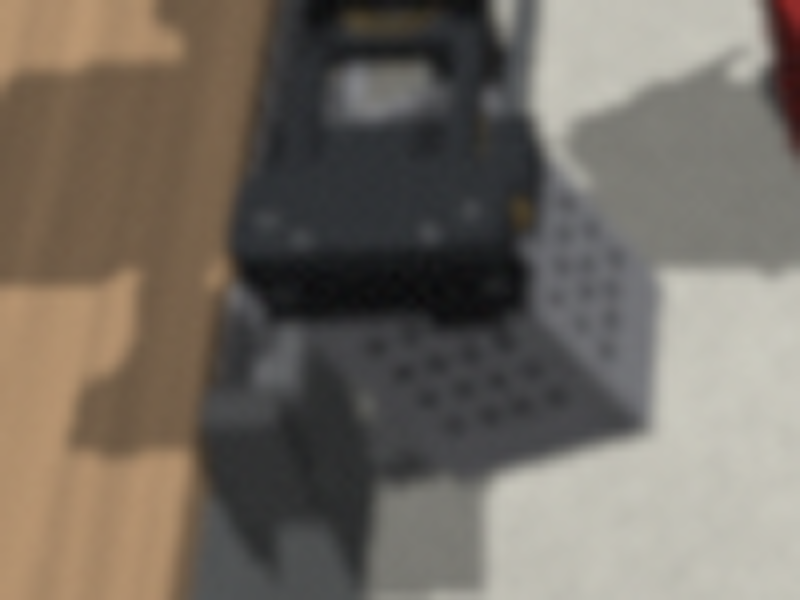

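The corner at scene (191,224) still gives a 17° tilt, and the strip is behind the rail line next to the stop. I keep lowering by touch.

```bash
python3 -m crank '[[[0,0,1,0,0.4],[0,0,1,0,0.4],[0,0,0,0,0.4],[0,0,0,0,0.4]]]'>/dev/null; python3 -c "from h import *;st()"
python3 -m crank '[[[0,0,1,0,0.4],[0,0,1,0,0.4],[0,0,0,0,0.4],[0,0,0,0,0.4]]]'>/dev/null; python3 -c "from h import *;st()"
```

```text
t11.73 face x-72.8 y84.6 tcpz164.7 edge x-7.6 z150.7 F into-2.1 along-0.4 up-2.0 M [ 0.26 -0.15 -0.01] yaw -0.047 w60.1 g8.0
t12.07 face x-73.2 y84.6 tcpz162.5 edge x-8.0 z148.5 F into-3.4 along-0.1 up-0.8 M [ 0.73 -0.23 -0.  ] yaw -0.046 w59.7 g8.0
```

```bash
python3 -m crank '[[[0,0,-2,0,0.4],[0,0,-3,0,0.4],[0,0,0,0,0.4],[0,0,0,0,0.4]]]'>/dev/null; python3 -c "from h import *;st()"
python3 -m crank '[[[2,0,0,0,0.4],[2,0,0,0,0.4],[0,0,0,0,0.4],[0,0,0,0,0.4]]]'>/dev/null; python3 -c "from h import *;st()"
python3 -m crank '[[[1.5,0,0,0,0.4],[1.5,0,0,0,0.4],[0,0,0,0,0.4],[0,0,0,0,0.4]]]'>/dev/null; python3 -c "from h import *;st()"
```

```text
t12.40 face x-71.7 y83.8 tcpz167.5 edge x-6.5 z153.5 F into-1.9 along-1.1 up-2.9 M [ 0.28  0.12 -0.09] yaw -0.048 w59.9 g8.0
t12.73 face x-74.9 y84.0 tcpz167.6 edge x-9.7 z153.6 F into1.9 along-1.1 up-4.1 M [-0.64 -0.05 -0.04] yaw -0.048 w59.9 g8.0
t13.07 face x-76.7 y84.0 tcpz167.7 edge x-11.5 z153.7 F into6.0 along-0.4 up-4.3 M [-1.3  -0.03 -0.03] yaw -0.049 w59.7 g8.0
```

The lip pulls back at 6 N, so the tongue is behind the lip. Now I ease off and swing it upright, down and slightly out, about the captured edge.

```bash
python3 -m crank '[[[-1.5,0,0,0,0.4],[-1.5,0,1.5,0,0.4],[0,0,2,0,0.4],[0,0,0,0,0.4],[0,0,0,0,0.4]]]'>/dev/null; python3 -c "from h import *;st()"
python3 -m crank '[[[0.7,0,1.5,0,0.4],[0.7,0,1.5,0,0.4],[0.7,0,1.5,0,0.4],[0,0,0,0,0.4],[0,0,0,0,0.4]]]'>/dev/null; python3 -c "from h import *;st(13)"
python3 -m crank '[[[0.6,0,1.5,0,0.4],[0.6,0,1.5,0,0.4],[0.6,0,1.5,0,0.4],[0,0,0,0,0.4],[0,0,0,0,0.4]]]'>/dev/null; python3 -c "from h import *;st(9)"
```

```text
t13.48 face x-76.7 y84.6 tcpz163.9 edge x-11.5 z149.9 F into1.8 along0.4 up-3.6 M [-0.48 -0.29 -0.02] yaw -0.046 w59.8 g8.0
t13.90 face x-78.4 y84.5 tcpz159.5 edge x-11.1 z150.1 F into3.1 along0.8 up-4.7 M [-0.62 -0.43  0.08] yaw -0.047 w59.4 g8.0
t14.32 face x-80.0 y84.5 tcpz155.0 edge x-10.8 z150.4 F into4.0 along1.8 up-2.9 M [-0.85 -0.56  0.12] yaw -0.047 w60.1 g8.0
```

```bash
cat >> h.py <<'E'
def tilt(name,ref="pics/scene4.npy",uv=(191,223.8),off=(0,0)):
    from bench import ctrl,get_image
    from scipy.optimize import minimize_scalar
    im=get_image("scene");np.save(name,im,allow_pickle=True);s=ctrl.get_state();a=load(ref)["pixels"]
    x,y=int(uv[0]),int(uv[1]);w=9;t=a[y-w:y+w+1,x-w:x+w+1];b=im["pixels"][y-25:y+40,x-40:x+30]
    m=cv2.matchTemplate(cv2.cvtColor(b,7),cv2.cvtColor(t,7),cv2.TM_CCOEFF_NORMED);_,v,_,l=cv2.minMaxLoc(m)
    c=np.array([x-40+l[0]+w+uv[0]-x,y-25+l[1]+w+uv[1]-y])
    for d in(-5,0,5,10,15,20):print(d,proj(im,cad((-.035,.03,0),s['position'],-1.618,np.radians(d))).round(1),end=" ")
    print("found",c,"score",round(v,2))
E
python3 -c "from h import *;tilt('pics/scene5.npy')"
```

```text
-5 [181.4 228.9] 0 [184.6 228.5] 5 [187.7 228. ] 10 [190.7 227.3] 15 [193.6 226.4] 20 [196.3 225.4] found [188.  227.8] score 0.99
```

```bash
python3 -m crank '[[[0.3,0,1.5,0,0.4],[0.3,0,1.5,0,0.4],[0,0,0,0,0.4],[0,0,0,0,0.4]]]'>/dev/null; python3 -c "from h import *;st(3);tilt('pics/scene6.npy')"
python3 -m crank '[[[0,0,1.5,0,0.4],[0,0,1.5,0,0.4],[0,0,0,0,0.4],[0,0,0,0,0.4]]]'>/dev/null; python3 -c "from h import *;st(0);tilt('pics/scene7.npy')"
```

```text
t14.70 face x-80.9 y84.4 tcpz152.0 edge x-9.6 z154.7 F into3.2 along1.6 up-2.4 M [-0.84 -0.58  0.02] yaw -0.047 w60.1 g8.0
-5 [181.9 229.5] 0 [185.1 229.1] 5 [188.2 228.6] 10 [191.2 227.9] 15 [194.1 227.1] 20 [196.8 226.1] found [187.  227.8] score 0.98
t15.08 face x-81.4 y84.3 tcpz148.9 edge x-9.4 z155.4 F into2.0 along2.2 up-1.6 M [-0.49 -0.54  0.08] yaw -0.047 w60.1 g8.0
-5 [182.4 230.1] 0 [185.5 229.8] 5 [188.7 229.2] 10 [191.6 228.6] 15 [194.5 227.7] 20 [197.2 226.7] found [186.  228.8] score 0.98
```

```bash
python3 -m crank '[[[0,0,1,0,0.4],[0,0,1,0,0.4],[0,0,0,0,0.4],[0,0,0,0,0.4]]]'>/dev/null; python3 -c "from h import *;st(0);tilt('pics/scene8.npy')"
python3 -m crank '[[[0,0,1,0,0.4],[0,0,1,0,0.4],[0,0,0,0,0.4],[0,0,0,0,0.4]]]'>/dev/null; python3 -c "from h import *;st(0);tilt('pics/scene9.npy')"
```

```text
t15.47 face x-81.1 y84.0 tcpz146.8 edge x-9.1 z153.3 F into1.3 along2.0 up-2.4 M [-0.42 -0.21 -0.  ] yaw -0.047 w60.4 g8.0
-5 [182.4 230.5] 0 [185.6 230.1] 5 [188.7 229.6] 10 [191.6 228.9] 15 [194.5 228.1] 20 [197.2 227.1] found [186.  228.8] score 0.98
t15.85 face x-80.7 y84.2 tcpz144.9 edge x-8.7 z151.4 F into2.0 along-0.2 up-2.6 M [-0.46 -0.13  0.  ] yaw -0.047 w59.7 g8.0
-5 [182.4 231. ] 0 [185.6 230.6] 5 [188.7 230.1] 10 [191.7 229.4] 15 [194.5 228.6] 20 [197.2 227.6] found [185.  229.8] score 0.98
```

```bash
python3 -m crank '[[[-0.5,0,1,0,0.4],[-0.5,0,1,0,0.4],[0,0,0,0,0.4],[0,0,0,0,0.4]]]'>/dev/null; python3 -c "from h import *;st(0)"
python3 -m crank '[[[-0.5,0,1,0,0.4],[-0.5,0,1,0,0.4],[0,0,0,0,0.4],[0,0,0,0,0.4]]]'>/dev/null; python3 -c "from h import *;st(0);tilt('pics/scene10.npy')"
```

```text
t16.23 face x-79.6 y84.3 tcpz142.9 edge x-7.6 z149.4 F into1.4 along0.3 up-1.7 M [-0.58 -0.27 -0.01] yaw -0.047 w60.1 g8.0
t16.57 face x-79.3 y84.5 tcpz141.5 edge x-7.3 z148.0 F into0.1 along-1.0 up3.3 M [ 0.01  0.18 -0.15] yaw -0.047 w59.8 g8.0
-5 [182.1 231.9] 0 [185.3 231.5] 5 [188.3 231. ] 10 [191.3 230.3] 15 [194.2 229.5] 20 [196.9 228.5] found [184.  230.8] score 0.98
```

```bash
python3 -m crank '[[[0,0,1,0,0.4],[0,0,0,0,0.4],[0,0,0,0,0.4]]]'>/dev/null; python3 -c "from h import *;st(0)"
python3 -m crank '[[[0,0,1,0,0.4],[0,0,0,0,0.4],[0,0,0,0,0.4]]]'>/dev/null; python3 -c "from h import *;st(0)
from bench import get_image
im=get_image('scene')
p=im['pixels'][180:255,100:200,::-1];cv2.imwrite('pics/crop6.png',cv2.resize(p,(800,600),interpolation=cv2.INTER_CUBIC))"
```

```text
t16.87 face x-79.3 y84.6 tcpz141.3 edge x-7.3 z147.8 F into-1.9 along-2.0 up7.7 M [ 0.22  0.53 -0.12] yaw -0.047 w59.9 g8.0
t17.12 face x-79.2 y84.7 tcpz140.8 edge x-7.2 z147.3 F into-0.9 along-3.7 up9.6 M [ 0.3   0.69 -0.05] yaw -0.046 w60.1 g8.0
```

View pics/crop6.png

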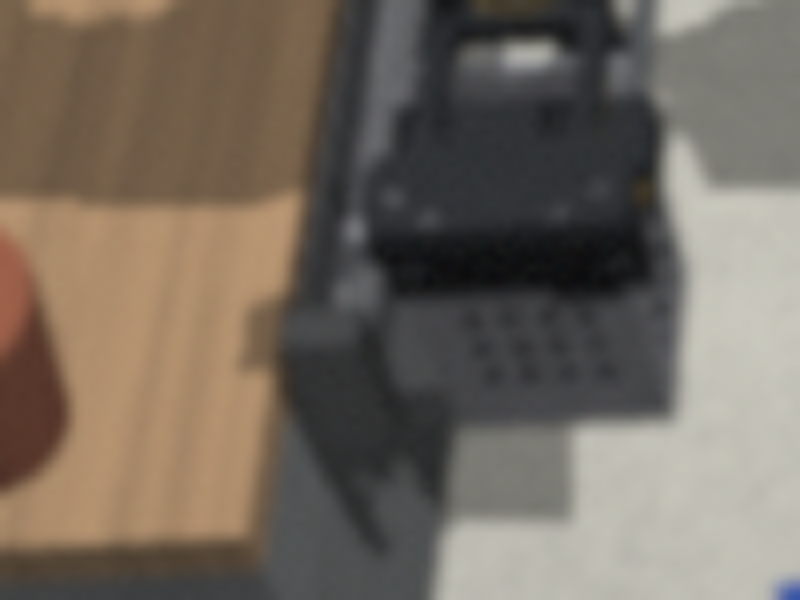

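Crop: the caddy hangs upright on the rail, level, with its far side short of the stop block (crop ~(320,330)). The touch force rises stiffly at TCP z ≈141, so it is seated. I take the pressure off and slide towards the stop.

```bash
python3 -m crank '[[[0,0,-0.8,0,0.4],[0,0,-0.6,0,0.4],[0,0,0,0,0.4],[0,0,0,0,0.4]]]'>/dev/null; python3 -c "from h import *;st(0)"
python3 -m crank '[[[0,1,0,0,0.4],[0,2,0,0,0.4],[0,2,0,0,0.4],[0,2,0,0,0.4],[0,2,0,0,0.4],[0,1,0,0,0.4],[0,0,0,0,0.4]]]'>/dev/null; python3 -c "from h import *;st(0)"
python3 -m crank '[[[0,1,0,0,0.4],[0,2,0,0,0.4],[0,2,0,0,0.4],[0,2,0,0,0.4],[0,2,0,0,0.4],[0,1,0,0,0.4],[0,0,0,0,0.4]]]'>/dev/null; python3 -c "from h import *;st(0)"
```

```text
t17.50 face x-79.2 y84.7 tcpz140.9 edge x-7.2 z147.4 F into-1.2 along-0.9 up4.5 M [0.23 0.17 0.06] yaw -0.047 w60.0 g8.0
t18.08 face x-78.4 y89.3 tcpz140.0 edge x-6.4 z146.5 F into-1.8 along-13.4 up10.9 M [ 0.39  3.07 -0.16] yaw -0.049 w60.9 g8.0
t18.67 face x-78.3 y98.2 tcpz139.9 edge x-6.3 z146.4 F into-2.0 along-16.5 up13.5 M [ 0.47  3.85 -0.23] yaw -0.049 w77.8 g8.0
```

```bash
python3 -m crank '[[[0,-3,-0.5,0,0.4],[0,-3,-0.5,0,0.4],[0,-3,-0.5,0,0.4],[0,0,0,0,0.4],[0,0,0,0,0.4],[0,0,0,0,0.4]]]'>/dev/null; python3 -c "from h import *;st(0);tilt('pics/scene11.npy')"
```

```text
t19.17 face x-78.3 y89.8 tcpz140.3 edge x-6.3 z146.8 F into-0.7 along-11.4 up6.5 M [ 0.26  2.72 -0.21] yaw -0.049 w60.9 g8.0
-5 [181.6 233.8] 0 [184.8 233.5] 5 [187.9 232.9] 10 [190.9 232.3] 15 [193.8 231.4] 20 [196.5 230.5] found [185.  231.8] score 0.98
```

```bash
python3 -m crank '[[[0,-2,-0.7,0,0.4],[0,-2,-0.7,0,0.4],[0,0,0,0,0.4],[0,0,0,0,0.4],[0,0,0,0,0.4]]]'>/dev/null; python3 -c "from h import *;st(0)"
python3 -m crank '[[[0,-0.5,-0.7,0,0.4],[0,0,-0.7,0,0.4],[0,0,0,0,0.4],[0,0,0,0,0.4],[0,0,0,0,0.4]]]'>/dev/null; python3 -c "from h import *;st(0);tilt('pics/scene12.npy')"
```

```text
t19.63 face x-78.6 y91.1 tcpz142.6 edge x-6.6 z149.1 F into1.2 along-1.1 up-2.8 M [-0.32  0.25  0.  ] yaw -0.047 w60.6 g7.9
t20.05 face x-79.0 y91.3 tcpz145.0 edge x-7.0 z151.5 F into1.5 along-0.9 up-3.2 M [-0.31  0.05  0.06] yaw -0.047 w60.4 g7.9
-5 [181.5 233.3] 0 [184.7 232.9] 5 [187.8 232.4] 10 [190.8 231.7] 15 [193.7 230.9] 20 [196.4 229.9] found [186.  230.8] score 0.98
```

```bash
python3 -m crank '[[[0,0,1,0,0.4],[0,0,0.8,0,0.4],[-0.3,0,0.8,0,0.4],[0,0,0.4,0,0.4],[0,0,0,0,0.4],[0,0,0,0,0.4]]]'>/dev/null; python3 -c "from h import *;st(0)"
python3 -m crank '[[[0,0,0.6,0,0.4],[0,0,0.4,0,0.4],[0,0,0,0,0.4],[0,0,0,0,0.4]]]'>/dev/null; python3 -c "from h import *;st(0);tilt('pics/scene13.npy')"
```

```text
t20.60 face x-78.5 y91.2 tcpz142.0 edge x-6.5 z148.5 F into1.9 along0.1 up-1.4 M [-0.44 -0.14  0.09] yaw -0.047 w60.6 g7.9
t20.93 face x-78.5 y90.9 tcpz140.8 edge x-6.5 z147.3 F into0.7 along0.6 up-1.2 M [-0.41 -0.08  0.03] yaw -0.047 w60.2 g7.9
-5 [181.7 234.1] 0 [184.9 233.7] 5 [187.9 233.2] 10 [190.9 232.5] 15 [193.8 231.7] 20 [196.5 230.7] found [185.  231.8] score 0.98
```

```bash
python3 -m crank '[[[0,0,0.5,0,0.4],[0,0,0.5,0,0.4],[0,0,0,0,0.4],[0,0,0,0,0.4]]]'>/dev/null; python3 -c "from h import *;st(0)"
python3 -m crank '[[[0,0,0.4,0,0.4],[0,0,0.4,0,0.4],[0,0,0,0,0.4],[0,0,0,0,0.4]]]'>/dev/null; python3 -c "from h import *;st(0)"
```

```text
t21.32 face x-78.5 y90.7 tcpz139.8 edge x-6.5 z146.3 F into0.4 along-0.2 up-0.3 M [-0.33  0.08  0.04] yaw -0.047 w60.6 g7.9
t21.65 face x-78.6 y90.8 tcpz139.5 edge x-6.6 z146.0 F into-0.5 along-2.2 up4.4 M [-0.13  0.63 -0.09] yaw -0.047 w60.2 g7.9
```

```bash
python3 -m crank '[[[0,0,-0.4,0,0.4],[0,0,-0.3,0,0.4],[0,0,0,0,0.4],[0,0,0,0,0.4]]]' 20 >/dev/null; python3 -c "from h import *;st(0)"
python3 -m crank '[[[0,0.5,0,0,0.4],[0,1,0,0,0.4],[0,1,0,0,0.4],[0,0.5,0,0,0.4],[0,0,0,0,0.4],[0,0,0,0,0.4]]]'>/dev/null; python3 -c "from h import *;st(0)"
```

```text
t21.98 face x-78.6 y90.7 tcpz139.6 edge x-6.6 z146.1 F into0.6 along-2.6 up3.4 M [-0.18  0.5  -0.06] yaw -0.047 w60.3 g19.9
t22.48 face x-78.8 y91.3 tcpz139.4 edge x-6.8 z145.9 F into-2.3 along-9.4 up7.5 M [ 0.25  1.97 -0.4 ] yaw -0.048 w60.5 g20.0
```

Run:
```python
from h import *;from bench import get_image
p=np.array([.4454,-.3549]);ex=np.array([-.0471,-.9989]);ey=np.array([.9989,-.0471])
p=p+ex*.003
im=get_image('scene');a=cv2.resize(im['pixels'][170:245,100:200,::-1],(800,600),interpolation=cv2.INTER_CUBIC)
def box(x0,x1,y0,y1,z0,z1,col):
    P={}
    for i,x in enumerate((x0,x1)):
        for j,y in enumerate((y0,y1)):
            for k,z in enumerate((z0,z1)):
                w=p+ex*x+ey*y;u=(proj(im,(*w,z))-(100,170)+.5)*8;P[i,j,k]=tuple(int(v) for v in u)
    for m in P:
        for n in P:
            if sum(abs(m[q]-n[q]) for q in range(3))==1 and m<n:cv2.line(a,P[m],P[n],col,1)
box(-.024,0,.146,.161,.138,.192,(0,0,255))
box(-.091,-.021,.061,.121,.065,.175,(0,255,0))
cv2.imwrite('pics/crop7.png',a)
```

```text
(no output)
```

View pics/crop7.png

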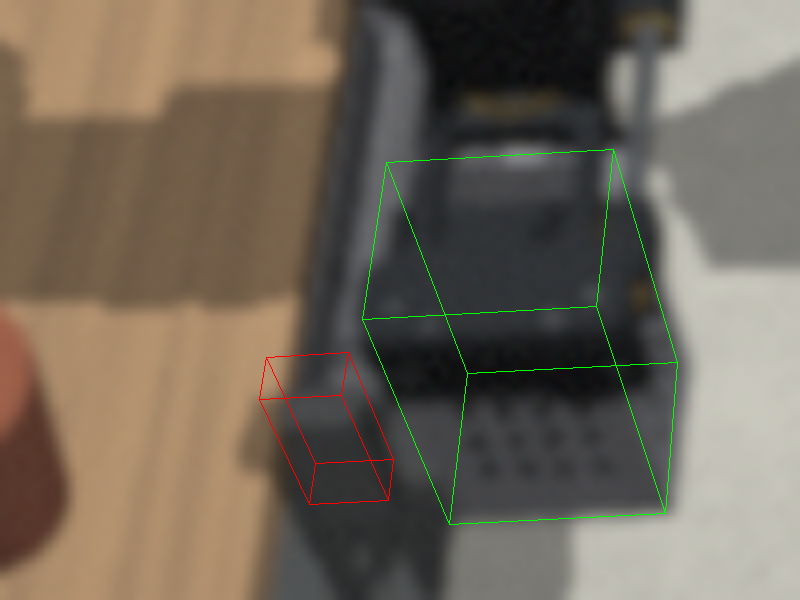

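The overlay shows the caddy (green) fitting. The real stop lies about 30 mm or more beyond its side, so the resistance is friction from pressing down. I carry more of the weight in the hand and slide again.

```bash
python3 -m crank '[[[0,0,-0.7,0,0.4],[0,0,-0.6,0,0.4],[0,0,0,0,0.4],[0,0,0,0,0.4]]]' >/dev/null; python3 -c "from h import *;st(0)"
python3 -m crank '[[[0,0.5,-0.2,0,0.4],[0,1,-0.2,0,0.4],[0,1,0,0,0.4],[0,0,0,0,0.4],[0,0,0,0,0.4]]]'>/dev/null; python3 -c "from h import *;st(0)"
```

```text
t22.87 face x-78.7 y93.7 tcpz140.2 edge x-6.7 z146.7 F into-0.1 along-2.0 up-1.6 M [-0.14  0.3  -0.11] yaw -0.047 w59.7 g19.9
t23.28 face x-78.8 y96.8 tcpz141.1 edge x-6.8 z147.6 F into0.5 along0.5 up-3.5 M [-0.02 -0.15  0.03] yaw -0.047 w59.9 g19.8
```

```bash
python3 -m crank '[[[0,1,0.3,0,0.4],[0,1.5,0.2,0,0.4],[0,1.5,0,0,0.4],[0,1.5,0,0,0.4],[0,1.5,0,0,0.4],[0,0,0,0,0.4],[0,0,0,0,0.4]]]' >/dev/null; python3 -c "from h import *;st(0)"
python3 -m crank '[[[0,1,0,0,0.4],[0,1.5,0,0,0.4],[0,1.5,0,0,0.4],[0,1.5,0,0,0.4],[0,1.5,0,0,0.4],[0,0,0,0,0.4],[0,0,0,0,0.4]]]'>/dev/null; python3 -c "from h import *;st(0)"
```

```text
t23.87 face x-78.7 y103.6 tcpz140.9 edge x-6.7 z147.4 F into0.5 along0.1 up-3.3 M [ 0.05 -0.18 -0.  ] yaw -0.047 w60.3 g19.8
t24.45 face x-78.6 y110.5 tcpz140.8 edge x-6.6 z147.3 F into-0.1 along0.2 up-3.4 M [ 0.08 -0.15  0.01] yaw -0.047 w60.2 g19.8
```

```bash
python3 -m crank '[[[0,0,0.5,0,0.4],[0,0,0.5,0,0.4],[0,0,0,0,0.4],[0,0,0,0,0.4]]]' >/dev/null; python3 -c "from h import *;st(0)"
python3 -m crank '[[[0,0.5,0,0,0.4],[0,1,0,0,0.4],[0,1,0,0,0.4],[0,0.5,0,0,0.4],[0,0,0,0,0.4],[0,0,0,0,0.4]]]'>/dev/null; python3 -c "from h import *;st(0)"
```

```text
t24.78 face x-78.5 y110.5 tcpz140.2 edge x-6.5 z146.7 F into1.2 along0.8 up-0.9 M [-0.04 -0.14  0.04] yaw -0.047 w60.3 g19.8
t25.28 face x-78.5 y113.1 tcpz139.8 edge x-6.5 z146.3 F into-0.4 along-4.5 up0.1 M [ 0.04  0.71 -0.19] yaw -0.047 w60.1 g19.9
```

```bash
python3 -m crank '[[[0,0.5,-0.2,0,0.4],[0,0.8,0,0,0.4],[0,0.7,0,0,0.4],[0,0,0,0,0.4],[0,0,0,0,0.4]]]'>/dev/null; python3 -c "from h import *;st(0)"
python3 -m crank '[[[0,0.5,0,0,0.4],[0,0.8,0,0,0.4],[0,0.7,0,0,0.4],[0,0,0,0,0.4],[0,0,0,0,0.4]]]'>/dev/null; python3 -c "from h import *;st(0)"
python3 -m crank '[[[0,0.5,0,0,0.4],[0,0.8,0,0,0.4],[0,0.7,0,0,0.4],[0,0,0,0,0.4],[0,0,0,0,0.4]]]'>/dev/null; python3 -c "from h import *;st(0)"
```

```text
t25.70 face x-78.4 y115.8 tcpz140.1 edge x-6.4 z146.6 F into0.1 along-0.6 up-1.1 M [-0.14  0.2  -0.09] yaw -0.047 w59.9 g19.9
t26.12 face x-78.5 y117.4 tcpz140.1 edge x-6.5 z146.6 F into0.8 along-1.8 up-1.2 M [-0.12  0.26 -0.08] yaw -0.047 w60.2 g19.9
t26.53 face x-78.6 y119.5 tcpz140.1 edge x-6.6 z146.6 F into0.5 along-1.7 up-0.9 M [-0.12  0.28 -0.11] yaw -0.047 w60.2 g19.9
```

Sliding friction is now about 1.7 N along, with the caddy on the rail. I continue to the stop.

```bash
python3 -m crank '[[[0,0.5,0,0,0.4],[0,0.8,0,0,0.4],[0,0.7,0,0,0.4],[0,0,0,0,0.4],[0,0,0,0,0.4]]]'>/dev/null; python3 -c "from h import *;st(0)"
python3 -m crank '[[[0,0.5,0,0,0.4],[0,0.8,0,0,0.4],[0,0.7,0,0,0.4],[0,0,0,0,0.4],[0,0,0,0,0.4]]]'>/dev/null; python3 -c "from h import *;st(0)"
```

```text
t26.95 face x-78.5 y121.2 tcpz140.0 edge x-6.5 z146.5 F into0.0 along-2.0 up-1.6 M [-0.1   0.52 -0.11] yaw -0.047 w60.2 g19.9
t27.37 face x-78.6 y121.4 tcpz139.8 edge x-6.6 z146.3 F into-0.6 along-7.4 up1.8 M [ 0.18  1.51 -0.35] yaw -0.048 w60.2 g20.0
```

```bash
python3 -m crank '[[[0,0,-0.4,0,0.4],[0,0,-0.2,0,0.4],[0,0,0,0,0.4],[0,0,0,0,0.4]]]'>/dev/null; python3 -c "from h import *;st(0)"
python3 -m crank '[[[0,0.5,0,0,0.4],[0,0.5,0,0,0.4],[0,0,0,0,0.4],[0,0,0,0,0.4]]]'>/dev/null; python3 -c "from h import *;st(0)"
```

```text
t27.70 face x-78.6 y121.4 tcpz139.9 edge x-6.6 z146.4 F into-0.6 along-6.5 up-0.1 M [ 0.16  1.35 -0.35] yaw -0.048 w59.9 g20.0
t28.03 face x-78.7 y121.4 tcpz139.9 edge x-6.7 z146.4 F into-1.1 along-9.1 up1.2 M [ 0.22  1.77 -0.41] yaw -0.049 w60.2 g20.1
```

```bash
python3 -m crank '[[[0,-1,0.3,0,0.4],[0,-0.8,0.4,0,0.4],[0,0,0,0,0.4],[0,0,0,0,0.4]]]' 8 >/dev/null; python3 -c "from h import *;st(0)"
python3 -m crank '[[[0,0,0.3,0,0.4],[0,0,0,0,0.4],[0,0,0,0,0.4]]]'>/dev/null; python3 -c "from h import *;st(0);tilt('pics/scene14.npy')"
```

```text
t28.37 face x-78.7 y121.4 tcpz139.8 edge x-6.7 z146.3 F into-0.6 along-6.3 up1.4 M [ 0.07  1.18 -0.23] yaw -0.047 w60.5 g8.1
t28.62 face x-78.7 y121.4 tcpz139.7 edge x-6.7 z146.2 F into0.1 along-5.4 up2.2 M [ 0.11  1.41 -0.26] yaw -0.047 w60.2 g8.1
-5 [181.  244.4] 0 [184.2 244. ] 5 [187.3 243.5] 10 [190.4 242.9] 15 [193.3 242. ] 20 [196.  241.1] found [184.  242.8] score 0.98
```

```bash
python3 -m crank '[[[0,-0.6,0.5,0,0.4],[0,-0.5,0.5,0,0.4],[0,0,0,0,0.4],[0,0,0,0,0.4]]]' >/dev/null; python3 -c "from h import *;st(0)"
python3 -m crank '[[[0,-0.3,-0.5,0,0.4],[0,0,-0.5,0,0.4],[0,0,0,0,0.4],[0,0,0,0,0.4]]]' >/dev/null; python3 -c "from h import *;st(0)"
```

```text
t29.00 face x-78.7 y121.4 tcpz139.5 edge x-6.7 z146.0 F into-2.3 along-4.8 up4.9 M [ 0.16  1.37 -0.23] yaw -0.047 w60.4 g8.0
t29.33 face x-78.6 y121.3 tcpz139.6 edge x-6.6 z146.1 F into-0.2 along-2.9 up1.6 M [ 0.01  0.8  -0.13] yaw -0.047 w60.2 g8.0
```

Seated stiffly and against the stop with about 3 N residual. I let go gently and withdraw.

```bash
python3 -m crank '[[[0,0,0,0,0.4],[0,0,0,0,0],[0,0,0,0,-0.5],[0,0,0,0,-0.8],[0,0,0,0,-0.8],[0,0,0,0,-0.8],[0,0,0,0,-0.8]]]' 3 >/dev/null; python3 -c "from h import *;st(0);tilt('pics/scene15.npy')"
```

```text
t29.92 face x-78.6 y121.6 tcpz139.8 edge x-6.6 z146.3 F into1.2 along-0.6 up-1.0 M [ 0.04 -0.05  0.  ] yaw -0.047 w76.9 g0.0
-5 [180.9 244.4] 0 [184.2 244.1] 5 [187.3 243.5] 10 [190.3 242.9] 15 [193.2 242.1] 20 [196.  241.1] found [184.  241.8] score 0.97
```

```bash
python3 -m crank '[[[0,0,-5,0,-0.8],[0,0,-12,0,-0.8],[0,0,-20,0,-0.8],[0,0,-25,0,-0.8],[0,0,-25,0,-0.8],[0,0,-25,0,-0.8],[15,0,-25,0,-0.8],[30,0,-10,0,-0.8],[35,0,0,0,-0.8],[35,0,0,0,-0.8]]]' >/dev/null;python3 -m crank '[[[35,0,0,0,-0.8],[35,0,0,0,-0.8],[30,0,0,0,-0.8],[0,0,0,0,-0.8],[0,0,0,0,-0.8]]]' >/dev/null
python3 - <<'E'
from h import *;from bench import get_image
st(0)
o=[]
im=get_image('scene');np.save("pics/scene16.npy",im,allow_pickle=True)
a=cv2.resize(im['pixels'][180:270,110:210,::-1],(400,360),interpolation=cv2.INTER_CUBIC);o.append(a)
im=get_image('top');np.save("pics/top16.npy",im,allow_pickle=True)
a=cv2.resize(im['pixels'][165:255,395:495,::-1],(400,360),interpolation=cv2.INTER_CUBIC);o.append(a)
cv2.imwrite('pics/crop8.png',np.hstack(o))
E
```

```text
t31.22 face x-296.5 y121.3 tcpz288.3 edge x-224.5 z294.8 F into0.5 along-0.1 up-0.4 M [-0.06 -0.05 -0.01] yaw -0.042 w78.4 g0.0
```

View pics/crop8.png

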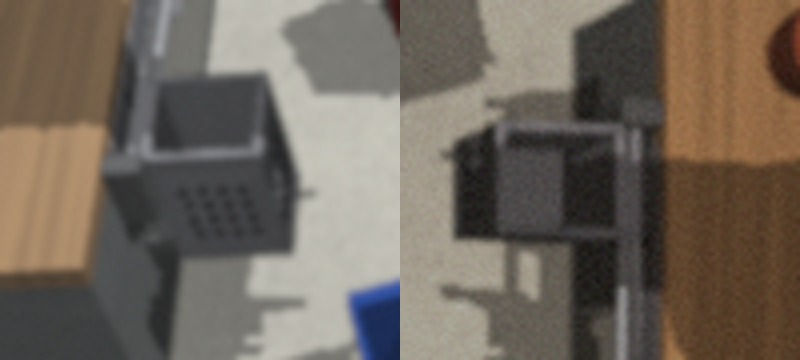

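The pictures show the caddy hanging plumb and square on the rail. Its far side (top crop row ~123) is flush with the stop block at (640,110), and the arm is clear.

```bash
python3 -c "from bench import job;print(job.close_job())"
```

```text
the job is handed in; nothing more can be done
None
```

The steel spoon caddy hangs plumb on the rail, seated and up against the end stop, released with the arm clear; the first slide stuck under up to 16.5 N and pushed the fingers open, so I lifted the caddy slightly, lowered it back and slid it again (job handed in, no verdict returned).

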